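# Isolate the control unit, draw its plug-in card and show it to the code reader

### The job

Isolate the grey control unit first: pull its isolating plug out of the unit's socket and stand it in the empty parking socket, pushed fully home, and let go. Then swing the unit's service flap right open, past upright so that it stays there, and draw the plug-in card up out of its guides. Finish while holding the card still in the air, upright, about 10 cm in front of the code reader's window and centred on it, with its broad face square to the window; leave everything else where it is.

Things in the scene. Friction and masses are not known exactly. Their poses are not given: they have to be found in the camera images.
- unit: Grey wall-box control unit, fixed, 170 (x) x 220 (y) x 90 mm (z). Origin: centre of its underside; x points from its front (row of blanked cable glands) to its back (flap hinge). On top: round plug socket in its -y part; service flap in its +y part, over a bay 124 (x) x 105 mm (y) wide at the rim, centred 47.5 mm to +y of the origin. The card stands in the middle of the bay.
- socket (a point): Centre of the mouth of the unit's plug socket, in the unit's top face 90 mm above the table; bore 19 mm across, 37 mm deep.
- plug: The isolating plug itself (see plug_center); origin at the centre of the foot of its shank, z up.
- plug_center (a point): Isolating plug, loose, 66 mm tall: brass shank 16 mm across, 32 mm long, tapered foot; above it a round black ribbed head 30 mm across, 34 mm tall. This point: on its axis 33 mm above the foot, 1 mm above the head's underside; the head's middle is 16 mm higher. z up. Starts upright in the unit's socket, head on the rim (90 mm up); pulls straight up freely.
- park_hole (a point): Centre of the mouth of the parking socket: grey block 52 x 52 mm on a steel foot plate 84 x 84 x 6 mm, fixed, top 48 mm above the table; upright bore 20 mm across, 37 mm deep, chamfered 3 mm. Plug fully home: head resting on the block. It stands to the left or the right of the unit.
- flap (a joint): Angle of the service flap (rad): 0 closed flat, grows as its front edge swings up and back, 1.57 upright, stop at 1.85. Friction hinge: it stays at any angle; 2 to 3 N at the handle swings it.
- flap_hinge (a point): Middle of the flap's hinge line, at the back of the unit's top (in the unit's frame x +68, y +47.5, z +90.5 mm). The hinge runs along this point's y axis; the point turns with the flap, its axes are the unit's when closed. Flap: 136 mm from hinge to free edge, 113 mm wide, 4 mm thick.
- flap_handle (a point): Middle of the bar of the flap's bow handle: round steel bar 10 mm across, along y, 60 mm clear between its legs, axis 42 mm above the flap's outer face; in the flap's frame x -127, z +46 mm from flap_hinge. Pinched from above across the bar, it turns between the fingers, so it can be carried round the arc with the gripper pointing down.
- card: The plug-in card itself (see card_center); origin at the middle of its lower edge, 10 mm above the table at the start. Its guides reach 56 mm above the table, with 1.5 mm play: draw it straight up at least 85 mm to pass over the unit. At the bay's rim 56 mm are free on either side of its grip bar (along x).
- card_center (a point): Plug-in card, loose, upright in guides under the flap: green board 80 (y) x 62 (z) x 5 mm (x) topped by a black grip bar 64 (y) x 12 (x) x 16 mm tall; 76 mm tall in all, code label on both broad faces (show either). This point: the card's centre, 38 mm above its lower edge; the grip bar's middle is 30 mm higher. Axes as the unit's at the start, x across the thickness, z up.
- reader: Stationary code reader, fixed: steel foot 90 x 80 mm, post, cream head 55 x 60 x 46 mm (top at 163 mm) with a dark window on its -x face. Origin: on the table below the window; x points from the window into the head. It stands to the left or the right of the unit, window towards the robot's side.
- read_point (a point): Point in the air for the card's centre: 100 mm straight out from the middle of the reader's window, 140 mm above the table. Axes as the reader's; the card's x axis should lie along its x axis, either way round.
- kettle_white: white kettle, 160 mm wide, 223 mm tall. Bystander, loose: leave it alone. Origin at the middle of its underside.
- kettle_steel: bare metal kettle, 160 mm wide, 223 mm tall. Bystander, loose: leave it alone. Origin at the middle of its underside.
- valve: brass valve with a cream motor box on top, 105 x 52 x 100 mm. Bystander, loose: leave it alone. Origin at the middle of its underside.
- adaptor: loose brass pipe adaptor, 38 mm wide, 46 mm tall, standing on the table. Bystander, loose: leave it alone. Origin at the middle of its underside.
- meter: cream hand-held meter lying flat, 145 x 68 x 26 mm. Bystander, loose: leave it alone. Origin at the middle of its underside.
- driver: black-handled screwdriver lying on the table, 200 mm long. Bystander, loose: leave it alone. Origin at the middle of its underside.
There are look-alikes about, which are no part of the job. What is shaped like the plug but red is not meant. What is shaped like the part that bears park_hole but black is not meant.

How it is judged:
On the way, in this order (a step that is already met when the one before it is completed fails the run):
1. the isolating plug stands fully home in the parking socket, let go (horizontal distance between plug_center and park_hole below 0.006 m and z of plug_center in the frame of park_hole below 0.005 m and angle between plug_center's own z axis and vertical below 0.1 rad and contact force between plug and the fingers below 0.1 N), for 0.2 s.
2. the flap is swung past upright while the card is still in its guides (value of joint flap above 1.55 rad and z of card_center in the frame of unit below 0.08 m), for 0.2 s.
3. the card is drawn clear above the unit in the gripper (z of card_center in the frame of unit above 0.1 m and contact force between card and the fingers above 1 N and contact force between card and unit below 0.1 N), for 0.1 s.
At the end, for the whole second after the job is handed in: Card held still and upright in the fingers, 60 to 140 mm before the window, within 30 mm of its centre line, face within 0.3 rad of square, touching neither reader nor unit; flap over 1.55 rad; plug released in the parking socket, within 6 mm and 0.1 rad, head within 4 mm of the block (all of step 1 and x of card_center in the frame of read_point between -0.04 and 0.04 m and y of card_center in the frame of read_point between -0.03 and 0.03 m and z of card_center in the frame of read_point between -0.03 and 0.03 m and angle between the x axis of card_center and the x axis of read_point, either way round below 0.3 rad and angle between card_center's own z axis and vertical below 0.3 rad and linear speed of card below 0.03 m/s and contact force between card and the fingers above 1 N and contact force between card and reader below 0.1 N and contact force between card and unit below 0.1 N and value of joint flap above 1.55 rad); the arm keeps its last pose, push and grip.
It fails at once if the flap is lifted while the isolating plug is still in the unit's socket (value of joint flap above 0.2 rad and horizontal distance between plug_center and socket below 0.02 m and z of plug_center in the frame of socket below 0.02 m).
It fails at once if a bystander is pushed away from its place (distance of any of kettle_white, kettle_steel, valve, adaptor, meter, driver from where it was at the start of the episode above 0.03 m).
It also fails if it takes over 67 s, if anything falls off the work surface, if the arm or the gripper's body presses on something with over 40 N, if the wrist force passes 120 N, or if a joint passes its speed limit or range.

### The arm

A 6-joint arm with a two-finger parallel gripper is mounted at the origin on the work surface. World frame = base frame: x ahead of the robot, y to its left, z up, the work surface at z = 0. Lengths are in m, angles in rad, forces in N, time in s.
With the tool pointing down it reaches from about 0.35 to 0.975 m from the base axis. Payload 17.4 kg.
Tool frame: the origin (TCP) lies on the centre line of the jaws, within the pads' length; the fingertips stand 25 mm ahead of it and the grasp point (between the pads) lies 6 mm ahead of it (robot.nose_length is the distance from the TCP to the fingertips, in m); z points along the fingers, y is the direction in which the jaws open and shut (so a half turn about z gives the same grasp; the last joint's range is limited). The gripper opens to 85 mm and grips with 20 to 120 N. Pads are 22 mm wide; open, the fingers measure 114 mm over their backs; the gripper's body (76 mm by 85 mm) begins 54 mm behind the grasp point. The pads swing forward as they close: fully open they stand 13 mm farther back than shut.
Start: joints at [-1.273, 0.116, 1.442, -0, 1.584, -0.038], TCP at [0.222, -0.637, 0.256] pointing down, gripper open.
Joint ranges: [-2.83, 2.83], [-0.83, 2.19], [0.07, 2.5], [-1.14, 4.28], [0.01, 3], [-2.97, 2.97]. Speed limits (rad/s): [1.89, 1.89, 2.22, 3.14, 3.14, 3.14].

### API

Orientations are given as a rotation vector (axis times angle).
In Python, from cell import robot gives the robot as it stands.
- The arm moves only by the shell command python3 -m pendant 'ROWS' [FORCE]. ROWS is a JSON object of lists of equal length, an entry for each row: "offset": the shift along the tool's x, y, z in cm, a list of three; "turn": the turn, a rotation vector about the tool's x, y, z in degrees, a list of three; "claw": the gripper command: -1 is fully open, 1 is shut, values between are in proportion. A call has 1 to 8 rows; each row shifts and turns the commanded pose from where the row before left it, along the tool's axes as they then stand; what a row does not reach is not made up. A row lasts 1/8 s, in which the tool goes at most 62.5 mm and 10.7 degrees, less where a joint would pass 70% of its speed; a pose out of reach is approached as far as the arm can. A call with a gripper value outside its range is refused whole. The fingers move at their own pace and stop on an object; FORCE is the grip in N (left out, the last holds). Time passes only in rows, so rows that do not move let the fingers close. It gives the time, the measured TCP pose, the force and the opening at its end, in the units of the state.
- robot.state(): the state, without advancing time (a new reading comes with each control period).
- robot.read_camera(name): name is "scene" or "top" or "wrist"; returns a dict with "image" (400x640x3 uint8, blue, green, red), "range_z" (400x640 float32, m along the optical axis (not along the pixel's ray), 0 where there is no reading), "fov_y" (degrees; the focal length in pixels is half the picture's height over the tangent of half this angle, whatever the lens; pixels are square), "cx", "cy" (the principal point, pixels), "eye" and "orientation" of the camera in the world; the wrist camera has in their place "hand_eye" (4x4, takes a point from camera to tool coordinates, whose origin is the TCP and whose axes are the flange's). Camera axes: x right, y up, looking along -z (the intrinsics and any distortion apply to the point x, -y, -z); pixel columns grow to the right and rows downward; lengths in m; the calibration is good to about 2 mm. A picture is of the moment at which its call begins: read the wrist's pose just before it.
- robot.sign_off(): hands the job in, once; it reports no verdict.
The state is a dict: "t": time; "qpos": joint angles; "joint_vel": joint speeds; "effort": joint torques, N m; "ee_pos": TCP position; "tool_rot": TCP orientation; "ft_force": force on the tool from outside, world axes, zero at the start; "wrist_torque": the same for the moment, N m; "gripper_width": finger opening in m.
Only numpy, scipy, OpenCV 4.12 (cv2) and the standard library are available. Lean on these libraries where they do the work, as an engineer would, in place of code of your own. Each camera call takes 0.05 s, during which the arm holds its last target.

## Working session

There is one attempt and no reset: what is moved stays moved. The work goes in short steps, Python scripts to look and compute and a shell command to move; the robot and the scene stay as the last step left them, time stands still between calls to the robot, and variables do not carry over. Pictures are saved under pics/ and viewed, and the job is handed in when it is done.

```bash
ls; mkdir -p pics
cat > h.py <<'E'
import numpy as np,cv2
from scipy.spatial.transform import Rotation as R
from cell import robot
def cam(n):
    s=robot.state(); c=robot.read_camera(n); c['s']=s
    return c
def rot(o):
    o=np.array(o,float)
    if o.shape==(3,3): return o
    if o.size==3: return R.from_rotvec(o).as_matrix()
    raise Exception(o)
def cloud(c):
    im=c['image'];d=c['range_z'];h,w=d.shape
    f=h/2/np.tan(np.radians(c['fov_y'])/2)
    u,v=np.meshgrid(np.arange(w),np.arange(h))
    p=np.stack([(u-c['cx'])/f*d,-(v-c['cy'])/f*d,-d],-1)
    if 'hand_eye' in c:
        H=np.array(c['hand_eye']);p=p@H[:3,:3].T+H[:3,3]
        p=p@rot(c['s']['tool_rot']).T+np.array(c['s']['ee_pos'])
    else: p=p@rot(c['orientation']).T+np.array(c['eye'])
    p[d<=0]=np.nan
    return p
E
python3 - <<'E'
from h import *
print(robot.state())
for n in ['scene','top','wrist']:
    c=cam(n);cv2.imwrite(f'pics/{n}0.png',c['image']);print(n,{k:v for k,v in c.items() if k not in('image','range_z','s')}); np.save(f'{n}0.npy',cloud(c))
E
```

```text
pics
{'t': 0.0, 'qpos': array([-1.27281147e+00,  1.16491474e-01,  1.44228724e+00, -9.61144156e-06,
        1.58399494e+00, -3.78489581e-02]), 'joint_vel': array([-0.00055855, -0.00146261,  0.00037084,  0.00013317,  0.00039034,
        0.00204206]), 'effort': array([-1.11305726e-04, -7.31993794e+01, -6.32506227e+01, -7.39266943e-05,
        6.32554074e-03,  3.75176967e-06]), 'ee_pos': array([ 0.22235948, -0.63714639,  0.25554481]), 'tool_rot': array([-3.09625301e+00, -5.24855297e-01,  2.55483172e-04]), 'ft_force': array([-0.53227942, -0.49885995,  0.50372119]), 'wrist_torque': array([-0.0247088 , -0.03528794, -0.0078298 ]), 'gripper_width': 0.08514260135388137}
scene {'fov_y': 56.52591360410199, 'cx': 324.712973428516, 'cy': 202.42061503626255, 'eye': array([ 1.15687595, -0.37190425,  0.74530364]), 'orientation': array([0.75443107, 0.43178354, 0.93415825])}
top {'fov_y': 47.57929048480355, 'cx': 319.14430259173673, 'cy': 208.7296316624676, 'eye': array([ 0.29266583, -0.01970735,  1.51018135]), 'orientation': array([ 0.16805557, -0.14098923, -1.58566143])}
wrist {'fov_y': 64.36743922150347, 'cx': 314.3923321535197, 'cy': 202.35606286346535, 'hand_eye': array([[-6.09426015e-04,  9.51955783e-01,  3.06234903e-01,
         7.77885373e-02],
       [ 9.99999491e-01,  8.26373638e-04, -5.78789211e-04,
        -1.32456018e-05],
       [-8.04046187e-04,  3.06234395e-01, -9.51955802e-01,
        -1.17642245e-01],
       [ 0.00000000e+00,  0.00000000e+00,  0.00000000e+00,
         1.00000000e+00]])}
```

View pics/scene0.png

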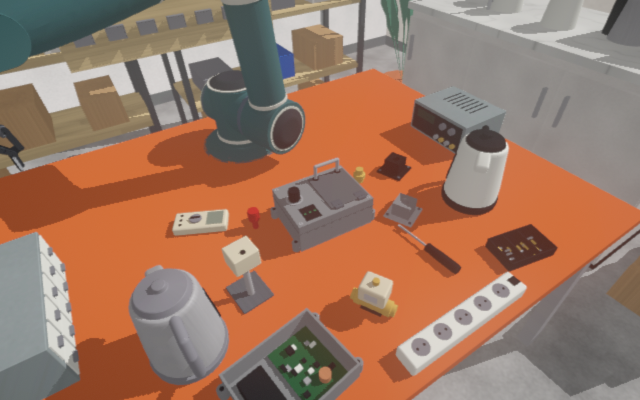

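View pics/top0.png

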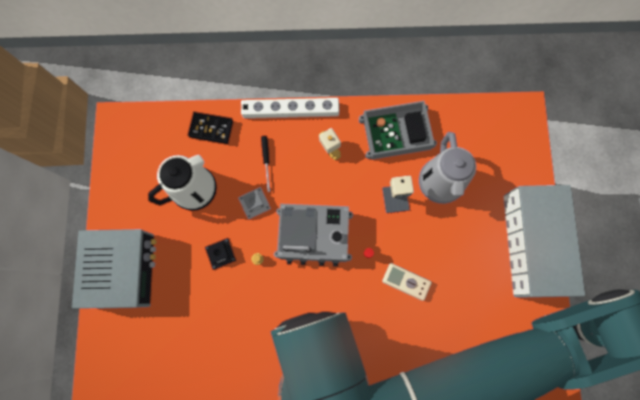

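View pics/wrist0.png

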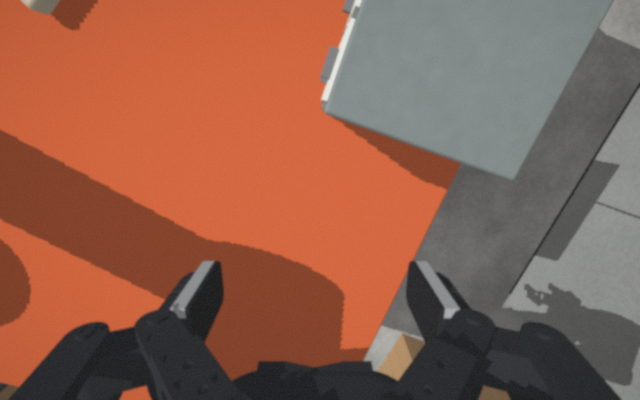

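The top view (up = world +x) shows the unit at (315,235) with the plug at (337,237), and the red look-alike at (368,253). The grey parking socket is at (255,202), with the black look-alike at (220,253). The reader is at (400,190). Next I'll measure these.

Run:
```python
from h import *
t=np.load('top0.npy');s=np.load('scene0.npy')
for n,u,v in [('plug',337,237),('flap',300,232),('red',368,253),('park',255,202),('black',220,253),('reader',401,185),('uniTop',340,255),('adapt',257,258),('handle',300,250)]:
    print('top',n,t[v,u].round(3))
for n,u,v in [('plug',294,193),('flap',340,190),('park',403,205),('reader',242,250),('handle',326,165),('unittop',309,211)]:
    print('scene',n,s[v,u].round(3))
it=cv2.imread('pics/top0.png');isc=cv2.imread('pics/scene0.png')
cv2.imwrite('pics/tc.png',cv2.resize(it[150:290,200:440],(800,467),interpolation=cv2.INTER_CUBIC))
cv2.imwrite('pics/sc.png',cv2.resize(isc[140:320,200:440],(800,600),interpolation=cv2.INTER_CUBIC))
```

```text
top plug [ 0.479 -0.052  0.118]
top flap [0.501 0.064 0.093]
top red [ 0.433 -0.15   0.065]
top park [0.612 0.215 0.041]
top black [0.449 0.336 0.01 ]
top reader [ 0.629 -0.25   0.164]
top uniTop [ 0.426 -0.06   0.091]
top adapt [0.427 0.207 0.041]
top handle [0.444 0.064 0.094]
scene plug [ 0.499 -0.057  0.125]
scene flap [0.526 0.068 0.095]
scene park [0.631 0.207 0.049]
scene reader [ 0.641 -0.254  0.167]
scene handle [ 0.3    0.166 -0.   ]
scene unittop [ 0.548 -0.043  0.092]
```

View pics/tc.png

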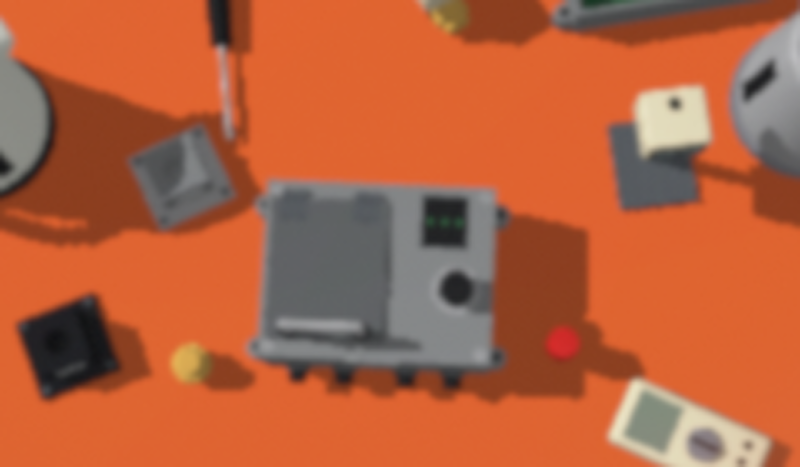

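View pics/sc.png

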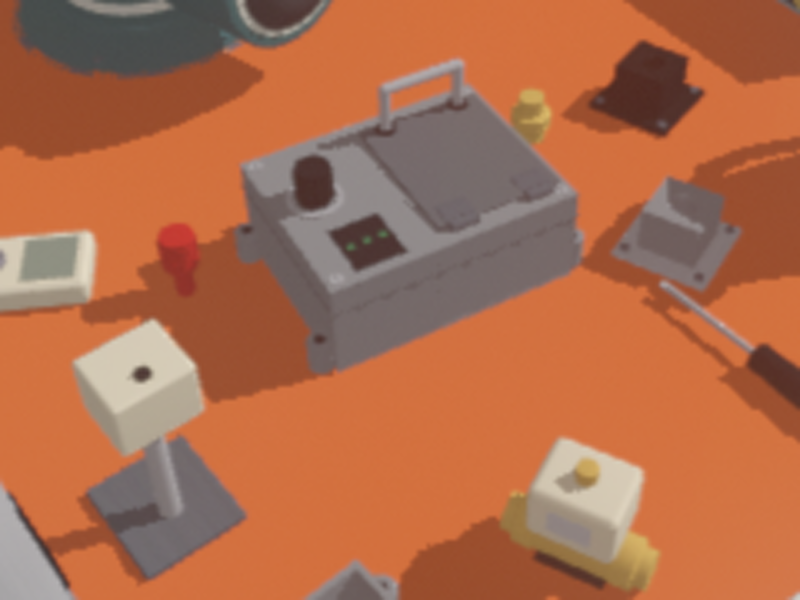

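```bash
cat >> h.py <<'E'
def yaw(Rm): return np.degrees(np.arctan2(Rm[1,0],Rm[0,0]))
def plan(tgt,yawdeg=None,step=5.5,tstep=9.0,frm=None):
    """rows: from current measured pose to target (tool down), offset cm and turn"""
    s=robot.state(); p=np.array(s['ee_pos']) ; Rm=rot(s['tool_rot'])
    y0=yaw(Rm); dy=0 if yawdeg is None else yawdeg-y0
    print('t',round(s['t'],2),'pos',p.round(4),'yaw',round(y0,2),'tilt',np.degrees(np.arccos(-Rm[2,2])).round(2),'w',round(s['gripper_width'],4),'F',np.round(s['ft_force'],1))
    d=np.array(tgt)-p
    n=int(max(np.ceil(np.linalg.norm(d)*100/step),np.ceil(abs(dy)/tstep),1))
    off=[];tu=[]
    for k in range(n):
        rk=R.from_euler('z',dy*k/n,degrees=True).as_matrix()@Rm
        off.append((rk.T@(d/n)*100).round(2).tolist()); tu.append([0,0,round(-dy/n,2)])
    print(n,'rows offset',off,'turn',tu[0])
E
python3 - <<'E'
from h import *
plan([0.43,-0.03,0.33],0)
E
```

```text
t 0.15 pos [ 0.2224 -0.6372  0.2557] yaw 19.24 tilt 0.05 w 0.0857 F [-0.1 -0.1  0. ]
12 rows offset [[3.3, -4.21, -0.62], [3.18, -4.3, -0.61], [3.06, -4.39, -0.61], [2.94, -4.47, -0.61], [2.81, -4.55, -0.61], [2.68, -4.63, -0.61], [2.55, -4.7, -0.61], [2.42, -4.77, -0.61], [2.28, -4.84, -0.61], [2.15, -4.9, -0.61], [2.01, -4.96, -0.61], [1.87, -5.01, -0.61]] turn [0, 0, np.float64(1.6)]
```

```bash
python3 -m pendant '{"offset":[[3.3,-4.2,-0.6],[3.2,-4.3,-0.6],[3.1,-4.4,-0.6],[2.9,-4.5,-0.6],[2.8,-4.5,-0.6],[2.7,-4.6,-0.6]],"turn":[[0,0,1.6],[0,0,1.6],[0,0,1.6],[0,0,1.6],[0,0,1.6],[0,0,1.6]],"claw":[-1,-1,-1,-1,-1,-1]}'
python3 -m pendant '{"offset":[[2.5,-4.7,-0.6],[2.4,-4.8,-0.6],[2.3,-4.8,-0.6],[2.2,-4.9,-0.6],[2.0,-5.0,-0.6],[1.9,-5.0,-0.6],[0,0,0],[0,0,0]],"turn":[[0,0,1.6],[0,0,1.6],[0,0,1.6],[0,0,1.6],[0,0,1.6],[0,0,1.6],[0,0,0],[0,0,0]],"claw":[-1,-1,-1,-1,-1,-1,-1,-1]}'
python3 - <<'E'
from h import *
c=cam('wrist');cv2.imwrite('pics/w1.png',c['image']);np.save('w1.npy',cloud(c));print(c['s']['ee_pos'],yaw(rot(c['s']['tool_rot'])))
c=cam('top');cv2.imwrite('pics/top1.png',c['image']);np.save('top1.npy',cloud(c))
E
```

```text
t: 0.9
ee_pos: [0.3267, -0.3323, 0.2924]
tool_rot: [-3.131, -0.262, -0.0]
ft_force: [0.2, 0.3, -0.2]
gripper_width: 0.0855
t: 1.9
ee_pos: [0.4302, -0.0301, 0.3281]
tool_rot: [3.141, 0.003, -0.001]
ft_force: [-0.0, -0.1, -0.3]
gripper_width: 0.0853
[ 0.43018238 -0.03014595  0.32806289] 0.0942980903787366
```

View pics/w1.png

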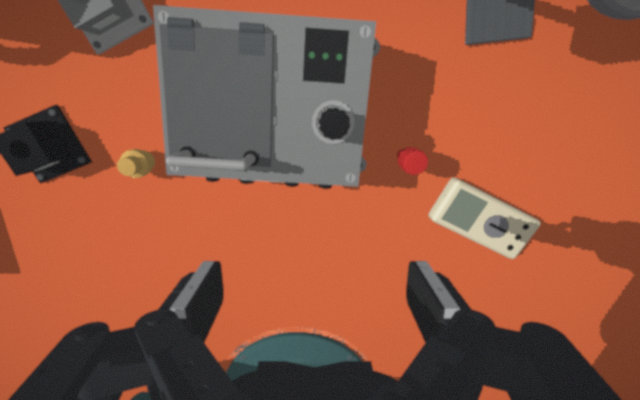

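The wrist view shows the whole unit. The plug head is at (334,122), the handle at (205,162), the hinges at (180,35) and (252,38), and the red plug at (413,160).

Run:
```python
from h import *
for nm in ['w1','top1']:
    P=np.load(nm+'.npy');X,Y,Z=P[...,0],P[...,1],P[...,2]
    print(nm)
    m=(Z>.08)&(Z<.1)&(X>.35)&(X<.65)&(Y>-.15)&(Y<.2)
    q=P[m]; r=cv2.minAreaRect(q[:,:2].astype(np.float32)*1000);print('unit',r,'z',np.median(q[:,2]))
    box=cv2.boxPoints(r);print(box.round(0).tolist())
    m=(Z>.118)&(Z<.132)&(abs(X-.48)<.03)&(abs(Y+.055)<.03)
    if m.sum()>3:
        q=P[m];print('plug',len(q),q.mean(0),(q.min(0)+q.max(0))/2,q.max(0)-q.min(0), cv2.minEnclosingCircle(q[:,:2].astype(np.float32)*1000))
    m=(Z>.127)&(Z<.15)&(X>.38)&(X<.48)&(Y>-.02)&(Y<.15)
    if m.sum()>3:
        q=P[m];print('handle',len(q),q.mean(0),q.min(0),q.max(0),cv2.minAreaRect(q[:,:2].astype(np.float32)*1000))
P=np.load('scene0.npy');X,Y,Z=P[...,0],P[...,1],P[...,2]
for P,n in [(np.load('scene0.npy'),'scene'),(np.load('top0.npy'),'top')]:
    X,Y,Z=P[...,0],P[...,1],P[...,2]
    m=(Z>.043)&(Z<.054)&(abs(X-.62)<.05)&(abs(Y-.21)<.05);q=P[m]
    if len(q)>3: print(n,'park',len(q),q.mean(0),cv2.minAreaRect(q[:,:2].astype(np.float32)*1000))
    m=(Z>.157)&(Z<.17)&(abs(X-.63)<.06)&(abs(Y+.25)<.06);q=P[m]
    if len(q)>3: print(n,'reader',len(q),q.mean(0),cv2.minAreaRect(q[:,:2].astype(np.float32)*1000))
```

```text
w1
unit ((504.68646240234375, 23.830589294433594), (220.9242401123047, 171.211669921875), 86.35675048828125) z 0.09129964325961432
[[412.0, -81.0], [583.0, -92.0], [597.0, 129.0], [426.0, 140.0]]
plug 760 [ 0.48574546 -0.05016     0.12370965] [ 0.4855199  -0.05015547  0.12211524] [0.03023333 0.03006001 0.00812191] ((485.2665710449219, -50.32925796508789), 15.797384262084961)
handle 855 [0.44996332 0.07307494 0.1399334 ] [0.44241068 0.0348339  0.12704615] [0.45648039 0.11420834 0.14297699] ((449.34820556640625, 74.44940948486328), (79.47975158691406, 10.278339385986328), 86.17792510986328)
top1
unit ((504.60467529296875, 22.82098388671875), (219.99122619628906, 171.2724609375), 86.5380630493164) z 0.09219104469859785
[[412.0, -82.0], [583.0, -92.0], [597.0, 127.0], [426.0, 138.0]]
handle 42 [0.44992051 0.09475844 0.14004652] [0.44560106 0.07649256 0.13353555] [0.45597356 0.11063305 0.14592425] ((450.4847106933594, 93.43131256103516), (34.04460144042969, 9.807598114013672), 87.42510986328125)
scene park 245 [0.62029468 0.22065379 0.04802559] ((618.5119018554688, 222.14352416992188), (52.22138214111328, 56.17161560058594), 24.22826385498047)
scene reader 620 [ 0.63518676 -0.25826484  0.16292811] ((632.8244018554688, -257.0259704589844), (56.25353240966797, 59.902198791503906), 6.05877685546875)
top park 192 [0.61921903 0.22370327 0.0478422 ] ((618.9490966796875, 223.30758666992188), (53.08040237426758, 51.640228271484375), 24.489032745361328)
top reader 332 [ 0.62891639 -0.25488564  0.16215836] ((629.7317504882812, -254.8945770263672), (57.2860107421875, 60.493507385253906), 4.46586275100708)
```

Run:
```python
from h import *
print(robot.state()['qpos'].round(3))
P=np.load('top0.npy');S=np.load('scene0.npy')
for Q,n in [(P,'top'),(S,'scene')]:
    X,Y,Z=Q[...,0],Q[...,1],Q[...,2]
    m=(Z>.03)&(Z<.26)&(X>.5)&(X<.8)&(Y>.255)&(Y<.55);q=Q[m];print(n,'kettle',q.min(0).round(3),q.max(0).round(3))
    m=m&(Z>.18);q=Q[m];print(' top part',q.mean(0).round(3))
    m=(Z>.1)&(Z<.26)&(X>.5)&(X<.85)&(Y<-.3)&(Y>-.5);q=Q[m];print(n,'steel',q.min(0).round(3),q.max(0).round(3))
plan([.4853,-.0503,.20],0)
```

```text
[-0.131 -0.436  1.814 -0.     1.763  1.44 ]
top kettle [0.597 0.355 0.031] [0.737 0.528 0.23 ]
 top part [0.667 0.427 0.202]
top steel [ 0.592 -0.474  0.1  ] [ 0.801 -0.342  0.228]
scene kettle [0.608 0.256 0.03 ] [0.749 0.511 0.225]
 top part [0.688 0.409 0.201]
scene steel [ 0.596 -0.484  0.1  ] [ 0.804 -0.346  0.225]
t 2.0 pos [ 0.4301 -0.0309  0.3281] yaw -0.03 tilt 0.02 w 0.0855 F [ 0.5 -0.9 -0.7]
3 rows offset [[1.84, 0.64, 4.27], [1.84, 0.64, 4.27], [1.84, 0.64, 4.27]] turn [0, 0, np.float64(-0.01)]
```

```bash
python3 -m pendant '{"offset":[[1.84,0.65,4.27],[1.84,0.65,4.27],[1.84,0.65,4.27],[0,0,3],[0,0,0],[0,0,0]],"turn":[[0,0,0],[0,0,0],[0,0,0],[0,0,0],[0,0,0],[0,0,0]],"claw":[-0.4,-0.4,-0.4,-0.4,-0.4,-0.4]}' 30
python3 - <<'E'
from h import *
c=cam('wrist');cv2.imwrite('pics/w2.png',c['image']);P=cloud(c)
X,Y,Z=P[...,0],P[...,1],P[...,2]
m=(Z>.118)&(Z<.132)&(abs(X-.48)<.03)&(abs(Y+.055)<.03)
q=P[m];print(len(q),cv2.minEnclosingCircle(q[:,:2].astype(np.float32)*1000),q[:,2].mean())
plan([.4853,-.0503,.119],0)
E
```

```text
t: 2.75
ee_pos: [0.4858, -0.0502, 0.1718]
tool_rot: [3.141, -0.001, 0.002]
ft_force: [-0.1, 0.1, -0.6]
gripper_width: 0.06
2083 ((485.67919921875, -50.144927978515625), 16.032480239868164) 0.12362029076148802
t 2.8 pos [ 0.4859 -0.05    0.1721] yaw -0.01 tilt 0.13 w 0.0598 F [-0.2 -0.7  1.1]
1 rows offset [[-0.07, 0.02, 5.31]] turn [0, 0, np.float64(-0.01)]
```

View pics/w2.png

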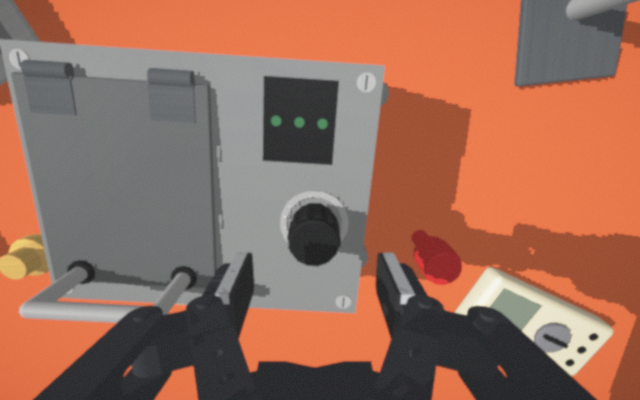

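The black plug head (315,235) is centred between the open jaws. Next I descend and grip.

```bash
python3 -m pendant '{"offset":[[0,0,2.7],[0,0,2.6],[0,0,0],[0,0,0],[0,0,0],[0,0,0]],"turn":[[0,0,0],[0,0,0],[0,0,0],[0,0,0],[0,0,0],[0,0,0]],"claw":[-0.4,-0.4,-0.4,1,1,1]}' 40
```

```text
t: 3.55
ee_pos: [0.4862, -0.0496, 0.1191]
tool_rot: [3.141, 0.001, 0.004]
ft_force: [-2.1, -0.1, 6.5]
gripper_width: 0.029
```

```bash
python3 -m pendant '{"offset":[[0,0,0],[0,0,-1],[0,0,-2],[0,0,-3],[0,0,-4]],"turn":[[0,0,0],[0,0,0],[0,0,0],[0,0,0],[0,0,0]],"claw":[1,1,1,1,1]}'
python3 - <<'E'
from h import *
plan([.619,.2225,.225],0)
c=cam('wrist');cv2.imwrite('pics/w3.png',c['image'])
E
```

```text
t: 4.18
ee_pos: [0.4853, -0.0494, 0.2193]
tool_rot: [-3.142, -0.001, -0.0]
ft_force: [-0.3, -0.3, -1.1]
gripper_width: 0.0288
t 4.17 pos [ 0.4853 -0.0494  0.2193] yaw 0.04 tilt 0.0 w 0.0288 F [-0.3 -0.3 -1.1]
6 rows offset [[2.23, -4.53, -0.1], [2.23, -4.53, -0.1], [2.23, -4.53, -0.1], [2.23, -4.53, -0.1], [2.23, -4.53, -0.1], [2.23, -4.53, -0.1]] turn [0, 0, np.float64(0.01)]
```

View pics/w3.png

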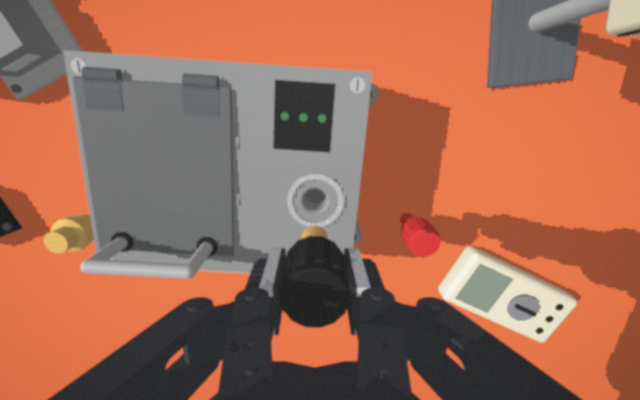

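The plug is out of the socket (315,200) and held, with its shank visible at (315,232). I'll stop short of the parking block to look at its bore.

```bash
python3 -m pendant '{"offset":[[1.2,-4.5,-0.1],[1.2,-4.5,-0.1],[1.2,-4.5,-0.1],[1.2,-4.5,-0.1],[1.2,-4.5,-0.1],[1.2,-4.5,-0.1],[0,0,0]],"turn":[[0,0,0],[0,0,0],[0,0,0],[0,0,0],[0,0,0],[0,0,0],[0,0,0]],"claw":[1,1,1,1,1,1,1]}'
python3 - <<'E'
from h import *
c=cam('wrist');cv2.imwrite('pics/w4.png',c['image']);P=cloud(c);np.save('w4.npy',P)
X,Y,Z=P[...,0],P[...,1],P[...,2]
m=(Z>.044)&(Z<.053)&(abs(X-.62)<.05)&(abs(Y-.22)<.05);q=P[m]
print(len(q),cv2.minAreaRect(q[:,:2].astype(np.float32)*1000),np.median(q[:,2]))
# bore: pixels inside block footprint lower than .04
ct=np.array(cv2.minAreaRect(q[:,:2].astype(np.float32)*1000)[0])/1000
m2=(Z<.042)&(np.hypot(X-ct[0],Y-ct[1])<.014);print(m2.sum(),P[m2].mean(0))
E
```

```text
t: 5.1
ee_pos: [0.5576, 0.2231, 0.2242]
tool_rot: [-3.141, -0.005, -0.001]
ft_force: [-0.6, 0.5, -0.9]
gripper_width: 0.0287
3074 ((619.196044921875, 224.9691925048828), (52.144752502441406, 52.07218551635742), 24.730510711669922) 0.04805383461942174
385 [0.61780886 0.22511335 0.01434817]
```

View pics/w4.png

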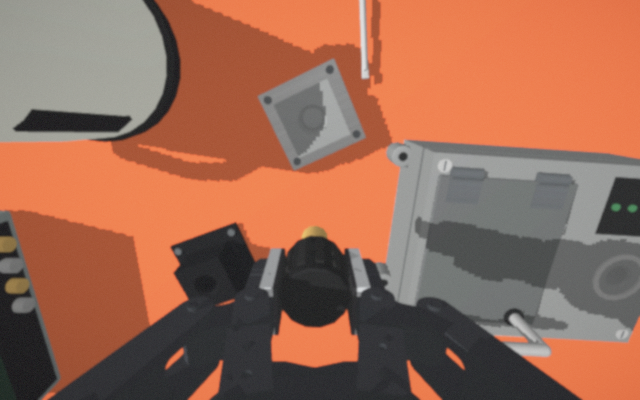

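The grey parking bore is at about (312,118), in a block centred at (0.619, 0.225). The wrist camera gives y 2 mm higher than the top camera, and I trust the wrist because the grasp was measured with it.

```bash
python3 -m pendant '{"offset":[[3.1,-0.07,2],[3.1,-0.07,4],[0,0,3.6],[0,0,0],[0,0,0]],"turn":[[0,0,0],[0,0,0],[0,0,0],[0,0,0],[0,0,0]],"claw":[1,1,1,1,1]}'
python3 - <<'E'
from h import *
plan([.6195,.2245,.077],0)
c=cam('wrist');cv2.imwrite('pics/w5.png',c['image'])
c=cam('scene');cv2.imwrite('pics/s5.png',cv2.resize(c['image'][120:260,330:500],(800,659))[:600])
E
```

```text
t: 5.78
ee_pos: [0.6198, 0.2217, 0.1296]
tool_rot: [-3.141, -0.0, -0.003]
ft_force: [0.7, 0.4, 0.2]
gripper_width: 0.0289
t 5.78 pos [0.6198 0.2217 0.1296] yaw 0.01 tilt 0.12 w 0.0289 F [0.7 0.4 0.2]
1 rows offset [[-0.04, -0.28, 5.26]] turn [0, 0, np.float64(0.01)]
```

View pics/w5.png

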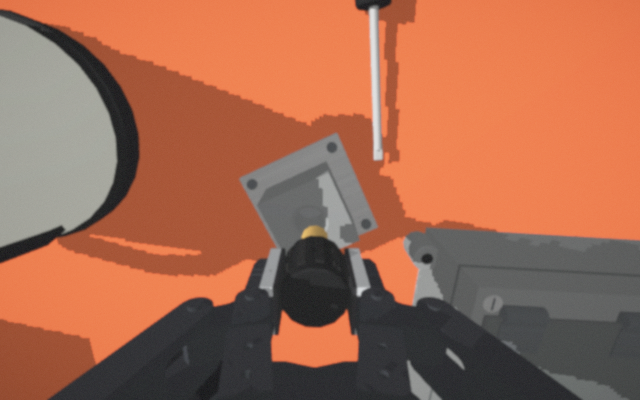

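View pics/s5.png

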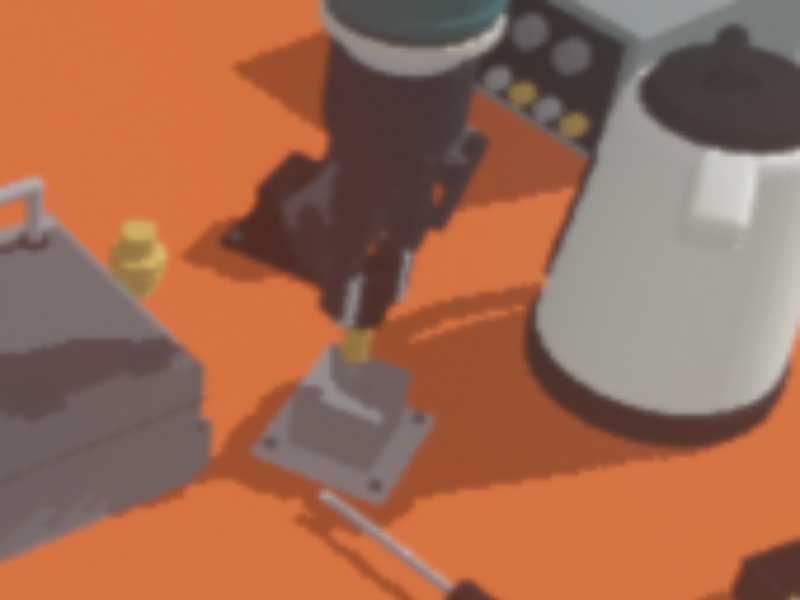

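Run:
```python
from h import *
for k in range(3):
    c=cam('wrist');s2=robot.state();P=cloud(c)
    X,Y,Z=P[...,0],P[...,1],P[...,2]
    m=(Z>.045)&(Z<.052)&(abs(X-.62)<.05)&(abs(Y-.22)<.05);q=P[m]
    a=np.radians(24.6);ex=np.array([np.cos(a),np.sin(a)]);ey=np.array([-ex[1],ex[0]])
    u=q[:,:2]@ex;v=q[:,:2]@ey
    print(c['s']['ee_pos'].round(4),s2['ee_pos'].round(4),len(q),'u',np.percentile(u,[.5,99.5]).round(4),'v',np.percentile(v,[.5,99.5]).round(4))
    for uc in [np.percentile(u,99.5)-.026]:
        vc=(np.percentile(v,.5)+np.percentile(v,99.5))/2
        print(uc*ex+vc*ey)
    if k==0:
        m=(Z<.01)&0 if False else (Z>.003)&(Z<.0095)&(abs(X-.62)<.07)&(abs(Y-.22)<.07);q=P[m];u=q[:,:2]@ex;v=q[:,:2]@ey
        uc=np.percentile(u,99.5)-.042; print('foot v',np.percentile(v,[.5,99.5]),'u',np.percentile(u,[.5,99.5]))
        print('ctr', uc*ex+np.percentile(v,[.5,99.5]).mean()*ey)
```

```text
[0.6199 0.222  0.1299] [0.6198 0.2221 0.1296] 3883 u [0.6316 0.6829] v [-0.079  -0.0273]
[0.61941632 0.22510544]
foot v [-0.09492981 -0.01150971] u [0.61634968 0.69873815]
ctr [0.61928441 0.22499815]
[0.6198 0.2221 0.1296] [0.6197 0.2221 0.1291] 3885 u [0.6315 0.6829] v [-0.0791 -0.0273]
[0.6193938  0.22508382]
[0.6197 0.2221 0.1291] [0.6196 0.2221 0.1287] 3897 u [0.6315 0.6829] v [-0.079  -0.0274]
[0.61942828 0.2250823 ]
```

Run:
```python
from h import *
c=cam('wrist');P=cloud(c);im=c['image']
X,Y,Z=P[...,0],P[...,1],P[...,2]
p=c['s']['ee_pos'];print(p.round(4))
m=(np.hypot(X-p[0],Y-p[1])<.03)&(Z>.05)&(im.max(2)<60)
m[:, :285]=0; m[:,345:]=0
for lo,hi in [(.06,.08),(.08,.1),(.1,.115),(.115,.13),(.13,.15)]:
    k=m&(Z>lo)&(Z<hi);q=P[k]
    if len(q)>20: print(lo,len(q),q.min(0).round(4),q.max(0).round(4), ((q.min(0)+q.max(0))/2).round(4))
b=(im[...,2]>im[...,0]*1.8)&(Z>.06)&(Z<.12)&(np.hypot(X-p[0],Y-p[1])<.03);q=P[b];print('brass',len(q),q.min(0).round(4),q.max(0).round(4))
```

```text
[0.6196 0.2221 0.1287]
0.1 506 [0.6226 0.2074 0.1016] [0.6351 0.2364 0.115 ] [0.6289 0.2219 0.1083]
0.115 986 [0.6255 0.2082 0.115 ] [0.6354 0.2354 0.13  ] [0.6305 0.2218 0.1225]
0.13 3166 [0.6059 0.2095 0.13  ] [0.6341 0.2342 0.1353] [0.62   0.2218 0.1327]
brass 240 [0.6207 0.1939 0.0701] [0.6338 0.2499 0.1195]
```

```bash
python3 -m pendant '{"offset":[[-0.04,-0.26,0],[0,0,1],[0,0,1],[0,0,1],[0,0,0.5]],"turn":[[0,0,0],[0,0,0],[0,0,0],[0,0,0],[0,0,0]],"claw":[1,1,1,1,1]}'
```

```text
t: 6.7
ee_pos: [0.6187, 0.2245, 0.091]
tool_rot: [3.141, 0.001, -0.002]
ft_force: [0.1, -1.2, -1.2]
gripper_width: 0.029
```

```bash
python3 -m pendant '{"offset":[[0,0,0.7],[0,0,0.5],[0,0,0.3],[0,0,0],[0,0,0]],"turn":[[0,0,0],[0,0,0],[0,0,0],[0,0,0],[0,0,0]],"claw":[1,1,1,1,1]}'
```

```text
t: 7.32
ee_pos: [0.619, 0.2246, 0.0773]
tool_rot: [-3.141, -0.001, -0.0]
ft_force: [-0.7, -0.5, -0.7]
gripper_width: 0.029
```

Home depth is reached within about 1 mm. I'll push slightly further and then release.

```bash
python3 -m pendant '{"offset":[[0,0,0.2],[0,0,0.1],[0,0,0]],"turn":[[0,0,0],[0,0,0],[0,0,0]],"claw":[1,1,1]}'
python3 -m pendant '{"offset":[[0,0,0],[0,0,0],[0,0,0],[0,0,-2],[0,0,-4],[0,0,-5],[-2,1,-4],[0,0,0]],"turn":[[0,0,0],[0,0,0],[0,0,0],[0,0,0],[0,0,0],[0,0,0],[0,0,0],[0,0,0]],"claw":[-0.4,-0.4,-0.4,-0.4,-0.4,-0.4,-0.4,-0.4]}'
python3 - <<'E'
from h import *
c=cam('wrist');cv2.imwrite('pics/w6.png',c['image']);P=cloud(c)
X,Y,Z=P[...,0],P[...,1],P[...,2]
m=(Z>.06)&(Z<.1)&(np.hypot(X-.619,Y-.2245)<.025);q=P[m];print(len(q),q.max(0),np.median(q[:,2]),cv2.minEnclosingCircle(q[q[:,2]>.078][:,:2].astype(np.float32)*1000))
E
```

```text
t: 7.7
ee_pos: [0.6192, 0.2247, 0.077]
tool_rot: [-3.141, -0.001, -0.002]
ft_force: [-14.0, -4.9, 26.1]
gripper_width: 0.0286
t: 8.7
ee_pos: [0.5992, 0.2146, 0.23]
tool_rot: [-3.14, -0.001, -0.01]
ft_force: [0.6, -0.1, 0.2]
gripper_width: 0.0598
1064 [0.63430681 0.23986887 0.08409067] 0.08187785107160973 ((618.8285522460938, 224.85877990722656), 15.392793655395508)
```

View pics/w6.png

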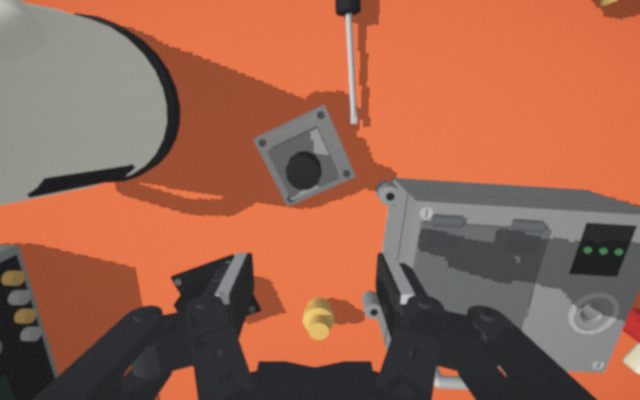

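The plug head top is at z = 0.082 (48 + 34 mm) and centred within 1 mm, so it is fully home at (303,170). Next is the flap handle.

Run:
```python
from h import *
plan([.449,.0745,.23],86.4,tstep=8.8)
```

```text
t 8.75 pos [0.5991 0.2146 0.2273] yaw 0.04 tilt 0.23 w 0.0598 F [-0.5 -0.1 -1.4]
10 rows offset [[-1.5, 1.4, -0.03], [-1.7, 1.16, -0.03], [-1.85, 0.89, -0.04], [-1.96, 0.6, -0.04], [-2.03, 0.3, -0.04], [-2.05, -0.01, -0.03], [-2.03, -0.32, -0.03], [-1.96, -0.62, -0.03], [-1.84, -0.9, -0.03], [-1.69, -1.17, -0.03]] turn [0, 0, np.float64(-8.64)]
```

```bash
python3 -m pendant '{"offset":[[-1.5,1.4,0],[-1.7,1.16,0],[-1.85,0.89,0],[-1.96,0.6,0],[-2.03,0.3,0],[-2.05,0,0],[-2.03,-0.32,0],[-1.96,-0.62,0]],"turn":[[0,0,-8.64],[0,0,-8.64],[0,0,-8.64],[0,0,-8.64],[0,0,-8.64],[0,0,-8.64],[0,0,-8.64],[0,0,-8.64]],"claw":[-0.4,-0.4,-0.4,-0.4,-0.4,-0.4,-0.4,-0.4]}'
python3 -m pendant '{"offset":[[-1.84,-0.9,0],[-1.69,-1.17,0],[0,0,0]],"turn":[[0,0,-8.64],[0,0,-8.64],[0,0,0]],"claw":[-0.4,-0.4,-0.4]}'
python3 - <<'E'
from h import *
c=cam('wrist');cv2.imwrite('pics/w7.png',c['image']);P=cloud(c)
X,Y,Z=P[...,0],P[...,1],P[...,2]
m=(Z>.132)&(Z<.15)&(X>.41)&(X<.48)&(Y>.02)&(Y<.13);q=P[m];
if len(q)>9: print(len(q),cv2.minAreaRect(q[:,:2].astype(np.float32)*1000),q.max(0))
plan([.449,.0745,.1425],86.4)
E
```

```text
t: 9.75
ee_pos: [0.4783, 0.1021, 0.2235]
tool_rot: [-2.582, -1.789, 0.002]
ft_force: [-0.7, 0.3, 1.2]
gripper_width: 0.0594
t: 10.12
ee_pos: [0.4485, 0.074, 0.224]
tool_rot: [-2.291, -2.15, 0.0]
ft_force: [-0.7, 0.8, 0.0]
gripper_width: 0.0599
1556 ((449.28594970703125, 75.26718139648438), (79.28043365478516, 9.962693214416504), 86.2326889038086) [0.45647331 0.11484367 0.14309913]
t 10.18 pos [0.449  0.0745 0.224 ] yaw 86.23 tilt 0.01 w 0.0597 F [-0.4 -0.9 -0.1]
2 rows offset [[0.0, 0.0, 4.08], [0.0, 0.0, 4.08]] turn [0, 0, np.float64(-0.08)]
```

View pics/w7.png

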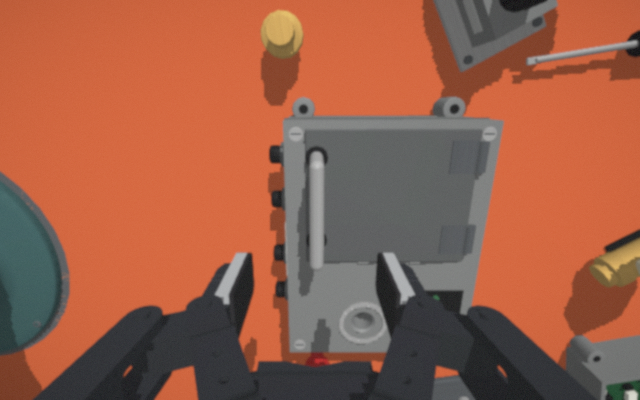

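The handle bar (column 316, rows 155–265) is centred between the jaws. I'll descend and pinch it.

```bash
python3 -m pendant '{"offset":[[0,0,3],[0,0,3],[0,0,2.05],[0,0,0],[0,0,0],[0,0,0],[0,0,0]],"turn":[[0,0,0],[0,0,0],[0,0,0],[0,0,0],[0,0,0],[0,0,0],[0,0,0]],"claw":[-0.4,-0.4,-0.4,0,1,1,1]}' 30
python3 - <<'E'
from h import *
s=robot.state();p=s['ee_pos'];print(p,yaw(rot(s['tool_rot'])))
# arc in tool frame: tool y = +unit x? 
Rm=rot(s['tool_rot']);print(Rm.round(3))
r=np.hypot(127,46);a0=np.arctan2(46,-127)
th=np.linspace(0,1.74,15);pr=np.stack([r*np.cos(a0-th),r*np.sin(a0-th)],1)
print(th.round(2));print((np.diff(pr,axis=0)/10).round(2).tolist()); print(pr[-1]-pr[0])
E
```

```text
t: 11.05
ee_pos: [0.4497, 0.0746, 0.1449]
tool_rot: [2.288, 2.15, 0.003]
ft_force: [5.2, 0.8, 2.4]
gripper_width: 0.0088
[0.44968316 0.07456353 0.14492032] 86.42580766178993
[[ 0.062  0.998  0.003]
 [ 0.998 -0.062  0.   ]
 [ 0.     0.003 -1.   ]]
[0.   0.12 0.25 0.37 0.5  0.62 0.75 0.87 0.99 1.12 1.24 1.37 1.49 1.62
 1.74]
[[0.67, 1.54], [0.85, 1.44], [1.03, 1.33], [1.18, 1.19], [1.32, 1.03], [1.44, 0.86], [1.53, 0.68], [1.61, 0.48], [1.65, 0.28], [1.68, 0.07], [1.67, -0.14], [1.64, -0.34], [1.59, -0.54], [1.51, -0.74]]
[193.72955812  71.44005311]
```

```bash
python3 -m pendant '{"offset":[[0,0.67,-1.54],[0,0.85,-1.44],[0,1.03,-1.33],[0,1.18,-1.19],[0,1.32,-1.03],[0,1.44,-0.86],[0,1.53,-0.68]],"turn":[[0,0,0],[0,0,0],[0,0,0],[0,0,0],[0,0,0],[0,0,0],[0,0,0]],"claw":[1,1,1,1,1,1,1]}'
```

```text
t: 11.92
ee_pos: [0.5295, 0.0695, 0.2263]
tool_rot: [-2.289, -2.151, -0.0]
ft_force: [-7.3, 1.4, 8.8]
gripper_width: 0.0087
```

```bash
python3 -m pendant '{"offset":[[0,1.61,-0.48],[0,1.65,-0.28],[0,1.68,-0.07],[0,1.67,0.14],[0,1.64,0.34],[0,1.59,0.54],[0,1.51,0.74],[0,0,0]],"turn":[[0,0,0],[0,0,0],[0,0,0],[0,0,0],[0,0,0],[0,0,0],[0,0,0],[0,0,0]],"claw":[1,1,1,1,1,1,1,1]}'
python3 - <<'E'
from h import *
c=cam('scene');cv2.imwrite('pics/s8.png',c['image'])
c=cam('wrist');cv2.imwrite('pics/w8.png',c['image'])
E
```

```text
t: 12.92
ee_pos: [0.6431, 0.0623, 0.214]
tool_rot: [-2.289, -2.151, 0.001]
ft_force: [0.1, -0.3, -1.3]
gripper_width: 0.0086
```

View pics/s8.png

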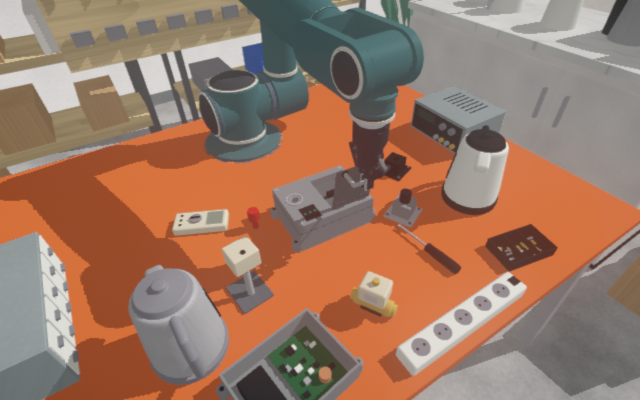

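View pics/w8.png

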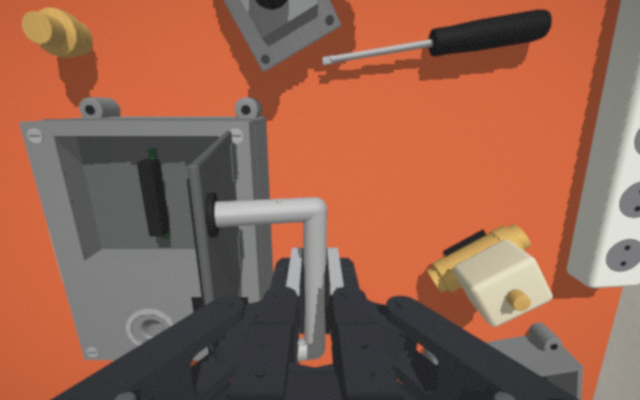

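The flap is open past upright; the measured handle displacement matches about 1.74 rad. The card's grip bar is visible at (153,195). I'll open the jaws a little and back off upward.

```bash
python3 -m pendant '{"offset":[[0,0,0],[0,0,0],[0,0,0],[0,0,-2],[0,0,-4],[0,-1,-4],[0,0,0]],"turn":[[0,0,0],[0,0,0],[0,0,0],[0,0,0],[0,0,0],[0,0,0],[0,0,0]],"claw":[0.3,0.3,0.3,0.3,0.3,0.3,0.3]}'
python3 - <<'E'
from h import *
print(robot.state()['qpos'].round(2))
plan([.5047+.003,.071,.30],86.4)
c=cam('wrist');cv2.imwrite('pics/w9.png',c['image']);P=cloud(c)
X,Y,Z=P[...,0],P[...,1],P[...,2]
m=(Z>.078)&(Z<.094)&(abs(X-.507)<.03)&(abs(Y-.071)<.04)&(c['image'].max(2)<70);q=P[m]
if len(q)>9: print(len(q),cv2.minAreaRect(q[:,:2].astype(np.float32)*1000),np.median(q[:,2]))
E
```

```text
t: 13.9
ee_pos: [0.6325, 0.0632, 0.3207]
tool_rot: [2.286, 2.148, 0.008]
ft_force: [1.3, -0.3, -0.3]
gripper_width: 0.0304
[0.06 0.02 1.44 0.   1.68 0.12]
t 13.9 pos [0.6325 0.0632 0.3207] yaw 86.45 tilt 0.39 w 0.0304 F [ 1.3 -0.3 -0.3]
3 rows offset [[0.0, -4.17, 0.66], [0.0, -4.17, 0.66], [-0.0, -4.17, 0.66]] turn [0, 0, np.float64(0.02)]
692 ((508.66827392578125, 71.49549865722656), (63.17901611328125, 12.608736991882324), 86.26736450195312) 0.0859048401307971
```

View pics/w9.png

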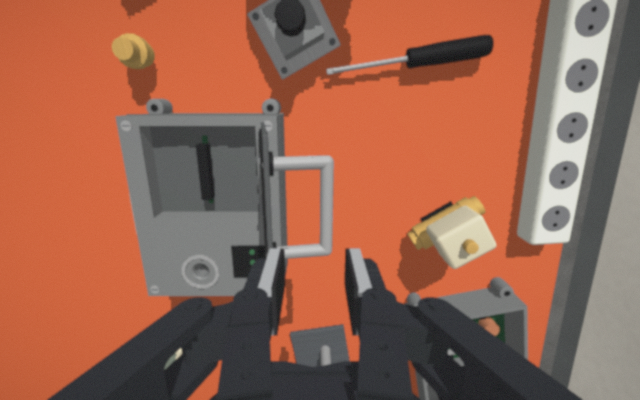

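The flap stays open with the handle free. The grip bar measures (0.508, 0.071) with its top at 0.086, as expected. Next I move above the card.

```bash
python3 -m pendant '{"offset":[[0,-4.15,0.7],[0,-4.15,0.7],[0,-4.15,0.7],[0,0,3],[0,0,0]],"turn":[[0,0,0],[0,0,0],[0,0,0],[0,0,0],[0,0,0]],"claw":[0.3,0.3,0,-0.3,-0.3]}'
python3 - <<'E'
from h import *
c=cam('wrist');cv2.imwrite('pics/w10.png',c['image']);P=cloud(c)
X,Y,Z=P[...,0],P[...,1],P[...,2]
m=(Z>.078)&(Z<.094)&(abs(X-.507)<.03)&(abs(Y-.071)<.04)&(c['image'].max(2)<70);q=P[m]
print(len(q),cv2.minAreaRect(q[:,:2].astype(np.float32)*1000),np.median(q[:,2]))
plan([.508,.0713,.085],86.4)
# flap angle
m=(Z>.11)&(Z<.24)&(X>.55)&(X<.64)&(abs(Y-.07)<.06);q=P[m];
for lo in np.arange(.1,.24,.02):
    k=q[(q[:,2]>lo)&(q[:,2]<lo+.02)]
    if len(k)>5: print(round(lo,2),len(k),np.percentile(k[:,0],[2,50]).round(3))
E
```

```text
t: 14.58
ee_pos: [0.5071, 0.0708, 0.2623]
tool_rot: [-2.288, -2.15, 0.004]
ft_force: [0.3, 0.9, 1.0]
gripper_width: 0.0556
770 ((508.3733215332031, 71.3595962524414), (63.605342864990234, 11.306394577026367), 86.22598266601562) 0.08608570907259926
t 14.62 pos [0.5078 0.0708 0.2638] yaw 86.44 tilt 0.09 w 0.0553 F [-0.2  0.  -0.3]
4 rows offset [[0.01, 0.01, 4.47], [0.01, 0.01, 4.47], [0.01, 0.01, 4.47], [0.01, 0.01, 4.47]] turn [0, 0, np.float64(0.01)]
0.1 618 [0.575 0.578]
0.12 1464 [0.577 0.581]
0.14 1819 [0.58  0.584]
0.16 2343 [0.583 0.587]
0.18 3040 [0.586 0.591]
0.2 7637 [0.59  0.597]
0.22 2122 [0.595 0.599]
```

View pics/w10.png

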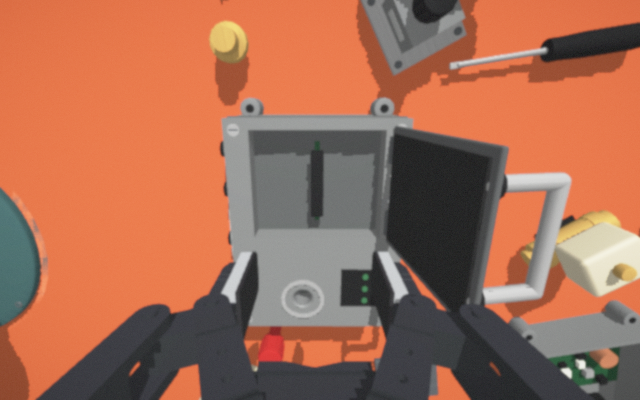

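The grip bar (317,183) is centred between the jaws. The fitted flap slope gives an angle of about 1.72 rad. I'll descend in stages.

```bash
python3 -m pendant '{"offset":[[0,0.05,4],[0,0,4.5],[0,0,4],[0,0,3],[0,0,2.3],[0,0,0]],"turn":[[0,0,0],[0,0,0],[0,0,0],[0,0,0],[0,0,0],[0,0,0]],"claw":[-0.3,-0.3,-0.3,-0.3,-0.3,-0.3]}'
```

```text
t: 15.38
ee_pos: [0.5085, 0.0707, 0.0855]
tool_rot: [-2.288, -2.15, 0.003]
ft_force: [0.5, 0.6, -0.0]
gripper_width: 0.0556
```

```bash
python3 -m pendant '{"offset":[[0,0,0],[0,0,0],[0,0,0],[0,0,0],[0,0,0]],"turn":[[0,0,0],[0,0,0],[0,0,0],[0,0,0],[0,0,0]],"claw":[0.3,1,1,1,1]}' 45
```

```text
t: 16.0
ee_pos: [0.509, 0.0708, 0.0874]
tool_rot: [2.289, 2.151, 0.002]
ft_force: [-0.4, 0.4, 5.2]
gripper_width: 0.0115
```

```bash
python3 -m pendant '{"offset":[[0,0,-1],[0,0,-1.5],[0,0,-2],[0,0,-2],[0,0,-2],[0,0,-2],[0,0,-1],[0,0,0]],"turn":[[0,0,0],[0,0,0],[0,0,0],[0,0,0],[0,0,0],[0,0,0],[0,0,0],[0,0,0]],"claw":[1,1,1,1,1,1,1,1]}'
python3 - <<'E'
from h import *
plan([.504,-.267,.1785],95,frm=None,step=4.5)
c=cam('wrist');cv2.imwrite('pics/w11.png',c['image'])
c=cam('scene');cv2.imwrite('pics/s11.png',c['image'])
P=cloud(c);X,Y,Z=P[...,0],P[...,1],P[...,2]
m=(Z>.157)&(Z<.17)&(abs(X-.63)<.06)&(abs(Y+.25)<.06);q=P[m];print(cv2.minAreaRect(q[:,:2].astype(np.float32)*1000))
E
```

```text
t: 17.0
ee_pos: [0.5087, 0.0708, 0.2017]
tool_rot: [2.289, 2.151, 0.001]
ft_force: [0.4, 0.8, -2.0]
gripper_width: 0.0111
t 17.0 pos [0.5087 0.0708 0.2017] yaw 86.44 tilt 0.05 w 0.0111 F [ 0.4  0.8 -2. ]
8 rows offset [[-4.22, 0.2, 0.29], [-4.22, 0.12, 0.29], [-4.22, 0.05, 0.29], [-4.22, -0.03, 0.29], [-4.22, -0.11, 0.29], [-4.22, -0.19, 0.29], [-4.21, -0.27, 0.29], [-4.21, -0.35, 0.29]] turn [0, 0, np.float64(-1.07)]
((632.8128662109375, -257.0818786621094), (56.14545440673828, 59.47347640991211), 6.10211181640625)
```

View pics/s11.png

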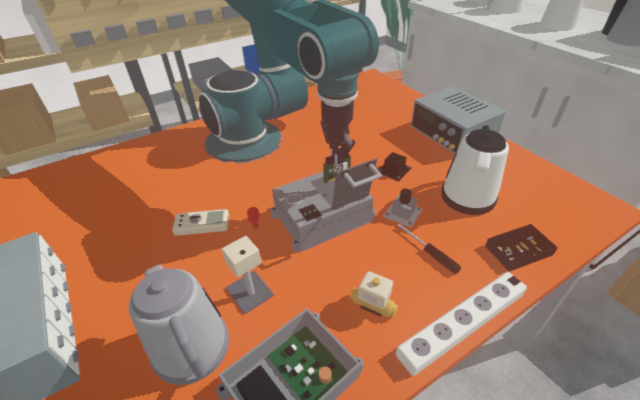

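View pics/w11.png

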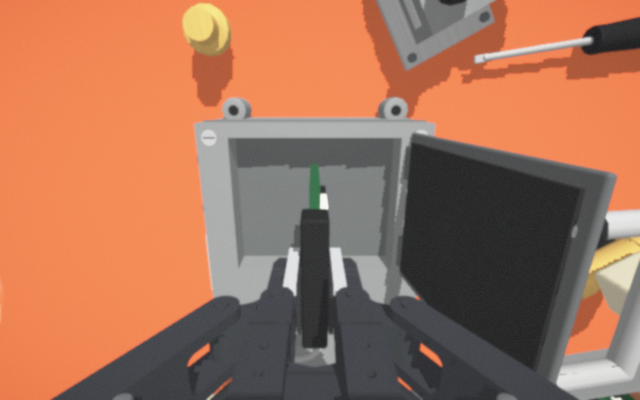

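The card is held upright and clear of the unit. I'll carry it over to the reader.

```bash
python3 -m pendant '{"offset":[[-3,0.15,0],[-4.2,0.1,0],[-4.2,0.05,0],[-4.2,0,0.2],[-4.2,-0.1,0.5],[-4.2,-0.2,0.5],[-4.2,-0.25,0.5],[-3,-0.25,0.4]],"turn":[[0,0,-1.1],[0,0,-1.1],[0,0,-1.1],[0,0,-1.1],[0,0,-1.1],[0,0,-1.1],[0,0,-1.1],[0,0,-1.1]],"claw":[1,1,1,1,1,1,1,1]}'
python3 -m pendant '{"offset":[[-2,-0.1,0.2],[-0.6,0,0],[0,0,0],[0,0,0]],"turn":[[0,0,0],[0,0,0],[0,0,0],[0,0,0]],"claw":[1,1,1,1]}'
python3 - <<'E'
from h import *
plan([.504,-.268,.1785],95.3)
c=cam('scene');cv2.imwrite('pics/s12.png',cv2.resize(c['image'][130:330,130:370],(720,600)))
P=cloud(c);X,Y,Z=P[...,0],P[...,1],P[...,2]; im=c['image'].astype(int)
m=(im[...,1]>im[...,2]+10)&(Z>.08)&(Z<.2)&(abs(X-.5)<.05)&(abs(Y+.27)<.08);q=P[m]
if len(q)>20: print('board',len(q),q.min(0).round(3),q.max(0).round(3),cv2.minAreaRect(q[:,:2].astype(np.float32)*1000))
c=cam('wrist');cv2.imwrite('pics/w12.png',c['image']);P=cloud(c);X,Y,Z=P[...,0],P[...,1],P[...,2]
m=(Z>.13)&(Z<.17)&(X>.57)&(X<.7)&(abs(Y+.25)<.06);q=P[m]
if len(q)>20: print('reader',len(q),q.min(0).round(3),q.max(0).round(3))
c=cam('top');cv2.imwrite('pics/t12.png',c['image'][100:300,150:470])
E
```

```text
t: 18.1
ee_pos: [0.5045, -0.243, 0.1788]
tool_rot: [-2.117, -2.319, 0.001]
ft_force: [-0.5, 1.1, -0.5]
gripper_width: 0.0109
t: 18.6
ee_pos: [0.5066, -0.2667, 0.1783]
tool_rot: [2.117, 2.321, 0.0]
ft_force: [0.4, 0.7, -0.9]
gripper_width: 0.0115
t 18.6 pos [ 0.5066 -0.2667  0.1783] yaw 95.28 tilt 0.01 w 0.0115 F [ 0.4  0.7 -0.9]
1 rows offset [[-0.11, -0.27, -0.02]] turn [0, 0, np.float64(-0.02)]
reader 18442 [ 0.599 -0.286  0.13 ] [ 0.661 -0.222  0.167]
```

View pics/s12.png

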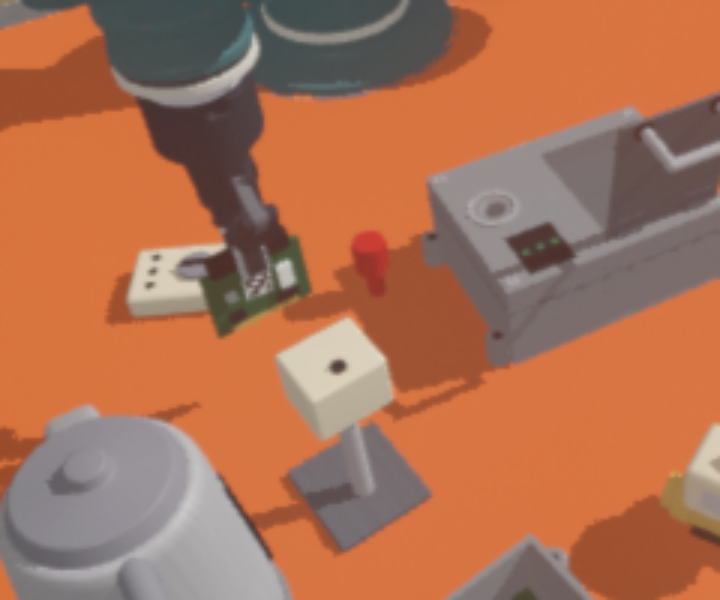

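View pics/w12.png

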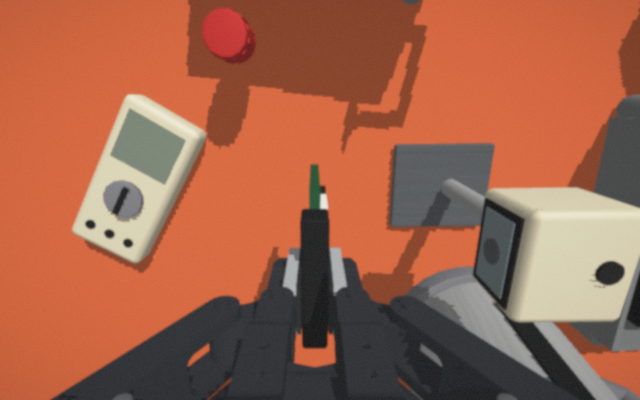

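Run:
```python
from h import *
c=cam('scene');P=cloud(c);X,Y,Z=P[...,0],P[...,1],P[...,2]
m=(Z>.09)&(Z<.16)&(abs(X-.505)<.03)&(abs(Y+.267)<.06);q=P[m];print(len(q),np.percentile(q,[1,99],axis=0).round(3))
q=q[q[:,2]<.145];print('board yaw fit',np.degrees(np.arctan(np.polyfit(q[:,1],q[:,0],1)[0])).round(1))
m=(Z>.07)&(Z<.095)&(np.hypot(X-.619,Y-.2245)<.03);q=P[m];print('plug',len(q),q.max(0).round(3),q.min(0).round(3))
s=robot.state();print(s['t'],s['gripper_width'],abs(s['joint_vel']).max())
```

```text
602 [[ 0.503 -0.309  0.102]
 [ 0.517 -0.23   0.159]]
board yaw fit -4.7
plug 99 [0.634 0.236 0.085] [0.605 0.206 0.07 ]
18.8 0.01117860584754045 0.004274825022700314
```

The board's lower edge is at 0.102, so the card's centre is at 0.140. Its yaw of about 4.7° matches the reader's 4.5–6°, and its y range is centred on −0.27. I'm handing the job in.

```bash
python3 -c "
from cell import robot
print(robot.sign_off())"
```

```text
the job is handed in; nothing more can be done
None
```

I finished the task and handed it in at about 19 s of the 67 s allowed. The sign-off gives no verdict, so these results come from my own measurements.

- **Plug:** it stands in the grey parking socket and is released. The wrist camera put its head top at z ≈ 0.082 m, which is fully home, and its axis within about 1 mm of the bore.
- **Flap:** it is open at about 1.72–1.74 rad, from the slope of its face and the distance the handle moved. It stayed there after I let go, and the card was still in its guides.
- **Card:** it is held still and upright.

| Card check | Measured | Target |
|---|---|---|
| Centre position (m) | about (0.507, −0.267, 0.140) | about (0.504, −0.268, 0.140) |
| Yaw | about 4.7–5.3° | 4.5–6° (reader) |

**Checks that disagreed:** the wrist camera put the parking block's y about 2 mm higher than the fixed cameras did. I went with the wrist value, and the plug went in without force until I pressed it home, which took about 26 N. The two fixed cameras differed by about 3 mm on the reader's position, well within tolerance. I did not re-measure the bystanders; none was touched knowingly, and they looked unmoved in the later pictures.

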